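Close up the findings chest

ROBOT

A 6-joint arm with a two-finger parallel gripper is mounted at the origin on the work surface. World frame = base frame: x ahead of the robot, y to its left, z up, the work surface at z = 0. Lengths are in mm, angles in rad, forces in N, time in s.
With the tool pointing down it reaches from about 350 to 975 mm from the base axis. Payload 7.1 kg.
Tool frame: the origin (TCP) lies midway between the tips of the shut fingers; the grasp point (between the pads) lies 19 mm behind it (ctrl.grasp_offset is the distance from the TCP to the grasp point, in mm); z points along the fingers, y is the line along which they close (so a half turn about z gives the same grasp; the last joint's range is limited). The gripper opens to 88 mm and grips with 3 to 60 N. Pads are 20 mm wide; open, the fingers measure 115 mm over their backs; the gripper's body (75 mm by 178 mm) begins 61 mm behind the grasp point.
Start: joints at [-1.176, 0.423, 1.63, -0, 1.089, -0.019], TCP at [251.322, -572.225, 222.675] pointing down, gripper open.
Joint ranges: [-3, 3], [-0.9, 2.11], [0.09, 2.58], [-1.31, 4.45], [0.11, 2.69], [-2.54, 2.54]. Speed limits (rad/s): [2.39, 2.39, 3.01, 3.14, 3.14, 3.14].

INTERFACE

Orientations are given as a rotation vector (axis times angle).
In Python, from workcell import ctrl gives the robot as it stands. The module is installed in compiled form; this text tells all that it offers.
- The arm moves only by the tool servo_tool, never from a script. Its argument "rows" is a list of rows, each a list of 7 numbers: the turn, a rotation vector about the tool's x, y, z as a fraction of full scale, then the shift along the tool's x, y, z as a fraction of full scale, then the finger opening in mm, from 0 to 87.8. A call has 1 to 10 rows; each row is the pose to reach, as a shift and turn from the pose commanded when the call began, along the tool's axes at that moment; what a row does not reach only later rows make up. Full scale, the value 1, is 20 cm for a shift and 1.5 rad for a turn. A row lasts 1/8 s, in which the tool goes at most 62.5 mm and 10.7 degrees, less where a joint would pass 70% of its speed; a pose out of reach is approached as far as the arm can. A call with a number of a shift or a turn outside -1 to 1 is refused whole. A call with a gripper value outside its range is refused whole. The fingers move at their own pace and stop on an object; the grip force is fixed at half the most. Time passes only in rows, so rows that repeat a pose let the fingers close. It gives the time, the measured TCP pose, the force, the opening and the grip force at its end, in the units of the state.
- ctrl.get_obs(): the state, without advancing time (a new reading comes with each control period).
- ctrl.get_image(name): name is "scene" or "top" or "wrist"; returns (picture, depth): 384x512x3 uint8, red, green, blue; 384x512 float32, mm along the optical axis (not along the pixel's ray), 0 where there is no reading.
- ctrl.camera_info(name): a dict with "intrinsics" (3x3 intrinsics, pixels), "R" (3x3) and "t" (3): a world point X has camera coordinates R X + t. Camera axes: x right, y down, z forward; pixel columns grow to the right and rows downward; lengths in mm; the calibration is good to about 2 mm. The wrist camera is an equidistant fisheye: a pixel r from the principal point sees the ray r / f radians off the axis. A picture is of the moment at which its call begins: read the wrist's pose just before it. camera_info takes no time and is no camera call; for the wrist camera it gives the pose at the moment of the call.
- ctrl.close_job(): hands the job in; it is judged then, once.
The state is a dict: "t": time; "qpos": joint angles; "qvel": joint speeds; "joint_torque": joint torques, N m; "ee_pos": TCP position; "orientation": TCP orientation; "ft_force": force on the tool from outside, world axes, zero at the start; "moment": the same for the moment, N m; "width": finger opening in mm; "grasp_force": force on a finger pad.
Only numpy, scipy, OpenCV 4.12 (cv2) and the standard library are available. Lean on these libraries where they do the work, as an engineer would, in place of code of your own. Each camera call takes 0.05 s, during which the arm holds its last target. There are 200 camera calls.

TASK

Close up the little blue findings chest on the shoe-repair bench before sanding starts: push both open drawers fully home first, and after that push the raised grey lid down until it lies flat on the chest. Only push with the fingertips: do not pull a drawer further out or raise the lid further, and leave the jar, the tin and the shoe where they are.

Things in the scene. Friction and masses are not known exactly. Their poses are not given: they have to be found in the camera images.
- chest: Blue steel chest screwed to the bench, 180 deep (x) x 300 wide (y) x 105 mm high to its rim. Origin: centre of its underside, on the bench. Its front (drawer side) looks along its own -x, towards the robot; +y is its left side as the robot sees it. Two drawers lie side by side in the lower 63 mm; above them is an open tray with thread spools (they stay below the rim), covered by the lid. Place and yaw vary.
- drawer_left (a joint): How far the left drawer (the chest's +y side, centre line 72 mm off the chest's middle) stands out, m: 0 fully home, with its front flush with the chest's front 90 mm ahead of the chest's origin; grows as it comes out along the chest's -x; stop at 0.11. Starts 35 to 80 mm out. It slides with about 1.5 N of friction, has no spring or catch, and stays where it is left.
- drawer_left_pull (a point): Centre of the front face of the left drawer's yellow block pull (24 mm deep, 44 wide, 16 high), 45 mm above the bench. The pull stands 24 mm out from the flat grey drawer front (136 wide, from 8 to 62 mm above the bench). Moves with the drawer; axes as the chest's. The drawer is pushed home along the chest's +x; fully home, this point is 114 mm ahead of the chest's origin.
- drawer_right (a joint): The same for the right drawer (the chest's -y side), m.
- drawer_right_pull (a point): The same point on the right drawer's yellow pull.
- lid (a joint): Angle of the lid, rad: 0 lies flat on the rim (shut), grows as it opens upward about its hinge along the far (+x) top edge of the chest; stop at 1.6. Starts 0.65 to 1.05 open. The hinge is stiff (about 0.5 N m of friction, no spring): the lid stays at any angle and about 2 to 4 N at its free edge pushes it down.
- lid_edge (a point): Middle of the lid's free edge, on the lid's outer (upper) face. The lid is a flat grey plate 186 from hinge to free edge, 300 wide, 8 mm thick, with a narrow yellow stripe along the free edge of the outer face. Shut, this point is 113 mm above the bench and 96 mm ahead of the chest's origin. Moves with the lid: its own -x points from the hinge to the free edge and its z out of the outer face.
- lid_hinge (a point): Middle of the lid's hinge line, which runs along the chest's y: 90 mm behind the chest's origin, 105 mm above the bench. Fixed to the chest (the underside of the lid starts here).
- cement_jar: Bystander: closed amber jar with red cap, 60 mm across, 85 high; origin at the centre of its underside. It and the tin stand in front of the chest's two front corners, about 200 mm either side of its middle line; which stands where varies.
- polish_tin: Bystander: round dark tin with a white cap, 72 mm across, 45 high; origin at the centre of its underside.
- shoe: Bystander: brown leather shoe with black sole, about 260 mm long, 85 wide, 85 high, standing to the left of the chest; origin under its heel, on the underside of its sole, about 20 mm ahead of the back end; toe to its +x.

How it is judged:
By the outcome, as a careful person would: the job done as asked, in the order asked, and still so for the second after the job is handed in, with the robot touching nothing.
It also fails if it takes over 64 s, if anything falls off the work surface, if the arm or the gripper's body presses on something with over 40 N, if the wrist force passes 120 N, or if a joint passes its speed limit or range.

## Working session

There is one attempt and no reset: what is moved stays moved. The work goes in short steps, Python scripts to look and compute and a tool call to move; the robot and the scene stay as the last step left them, time stands still between calls to the robot, and variables do not carry over. Pictures are saved under pics/ and viewed, at most 10 in all, crops included, and the job is handed in when it is done.

Besides the shell and the picture viewer there is one more tool, called after "Request:" as name(argument=value, ...), one argument or row to a line, values as JSON. servo_tool: Moves the arm, as the interface text tells. Its arguments: {"type":"object","properties":{"rows":{"type":"array","items":{"type":"array","items":{"type":"number"}}}},"required":["rows"]}

```bash
mkdir -p pics; cat > h.py <<'E'
import numpy as np,cv2
from scipy.spatial.transform import Rotation as R
from workcell import ctrl
def snap(n,f):
    p,d=ctrl.get_image(n); cv2.imwrite('pics/'+f+'.png',p[:,:,::-1]); np.save(f+'.npy',d); return p,d
def pt(n,d,u,v,w=1):
    c=ctrl.camera_info(n);K=np.array(c['intrinsics']);a=d[v-w:v+w+1,u-w:u+w+1];z=np.median(a[a>0])
    X=np.array([(u-K[0,2])/K[0,0]*z,(v-K[1,2])/K[1,1]*z,z]);return np.array(c['R']).T@(X-np.array(c['t']))
E
python3 - <<'E'
from h import *
a,_=snap('scene','s1');b,_=snap('top','t1')
print(ctrl.get_obs())
for n in('scene','top'):print(ctrl.camera_info(n))
E
```

```text
{'t': 0.1, 'qpos': array([-1.17604088e+00,  4.23760607e-01,  1.63057514e+00,  9.01376705e-06,
        1.08862983e+00, -1.90155077e-02]), 'qvel': array([-0.00022708, -0.00190827, -0.0005027 ,  0.00059097,  0.00043754,
        0.00018969]), 'joint_torque': array([ 1.08328470e-03, -5.45615602e+01, -2.74322927e+01,  6.45357370e-02,
        1.87801552e-02, -2.38720548e-05]), 'ee_pos': array([ 251.11817552, -571.79510936,  221.99692347]), 'orientation': array([-3.07327938e+00, -6.45039523e-01,  3.90292202e-04]), 'ft_force': array([0.16167421, 0.24455603, 0.13534825]), 'moment': array([ 0.01633494, -0.02156297,  0.01626554]), 'grasp_force': 0.0, 'width': 87.52965644271846}
{'intrinsics': array([[375.27279115,   0.        , 258.96095626],
       [  0.        , 375.27279115, 192.83196249],
       [  0.        ,   0.        ,   1.        ]]), 'R': array([[-0.92690467,  0.37529349, -0.00158886],
       [ 0.33041304,  0.81403605, -0.47767409],
       [-0.17797459, -0.44328333, -0.87853568]]), 't': array([ 529.63628876, -180.38853188,  990.67040442])}
{'intrinsics': array([[457.15809626,   0.        , 259.82108013],
       [  0.        , 457.15809626, 187.46156562],
       [  0.        ,   0.        ,   1.        ]]), 'R': array([[ 0.00566536, -0.99996634,  0.00593441],
       [-0.97888499, -0.00675837, -0.20430001],
       [ 0.20433324, -0.00465168, -0.97889033]]), 't': array([  29.67255228,  585.02528595, 1110.18683132])}
```

View pics/s1.png

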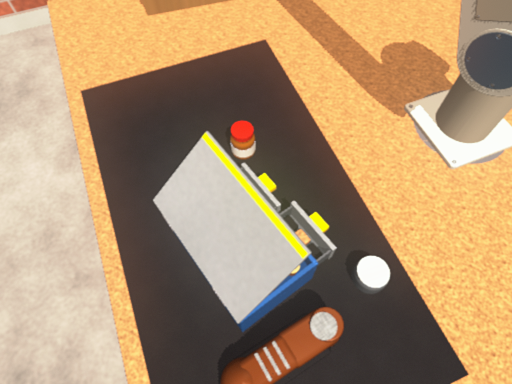

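View pics/t1.png

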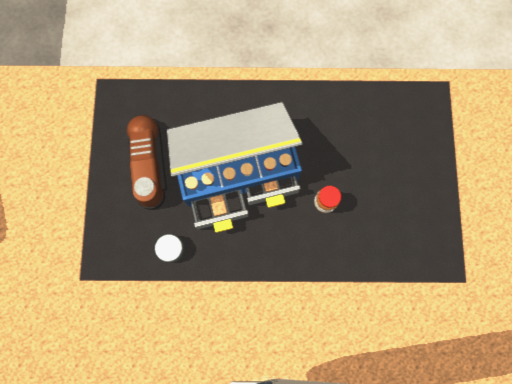

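The top view shows the left pull at about (223,226), the right pull at (275,201), and the lid stripe running from (170,168) to (299,144). The jar is at (328,197) and the tin at (168,248).

```bash
python3 - <<'E'
from h import *
p=cv2.imread('pics/t1.png');d=np.load('t1.npy')
P={k:pt('top',d,*k) for k in [(223,226),(275,201),(172,168),(298,144),(235,157),(172,135),(282,109),(184,194),(297,170),(200,221),(243,213),(254,198),(295,189),(328,197),(168,248),(145,187)]}
for k in P:print(k,P[k].round(1))
cv2.imwrite('pics/t2.png',cv2.resize(p[90:265,120:350],None,fx=3.4,fy=3.4,interpolation=cv2.INTER_CUBIC))
# yellow pixel clouds
c=ctrl.camera_info('top');K=c['intrinsics'];v,u=np.nonzero((p[:,:,2]>170)&(p[:,:,1]>170)&(p[:,:,0]<90)&(d>0));z=d[v,u]
X=(np.stack([(u-K[0,2])/K[0,0]*z,(v-K[1,2])/K[1,1]*z,z],1)-c['t'])@c['R']
m=X[:,2]>130;s=X[m];s=s[abs(s[:,2]-np.median(s[:,2]))<12];print(len(s),s.mean(0));
U=np.linalg.svd(s-s.mean(0))[2][0];print(U,np.ptp(s@U),np.arctan2(U[1],U[0]),s.mean(0)+U*(s@U-s.mean(0)@U).min(),s.mean(0)+U*(s@U-s.mean(0)@U).max())
for lo,hi in((190,249),(250,300)):
  q=X[(X[:,2]<75)&(X[:,2]>44)&(u>=lo)&(u<hi)&(v>190)];print(len(q),q.mean(0),q.min(0),q.max(0))
E
```

```text
(223, 226) [485.8 125.8  55.3]
(275, 201) [551.   -5.7  54.4]
(172, 168) [595.6 230.4 214.6]
(298, 144) [651.3 -51.  222.2]
(235, 157) [619.7  89.8 223.5]
(172, 135) [700.1 250.2 131.6]
(282, 109) [768.6 -20.2 135.2]
(184, 194) [558.2 219.5 103.4]
(297, 170) [620.1 -58.3 106.4]
(200, 221) [503.3 189.1  16.4]
(243, 213) [518.1  75.4  63. ]
(254, 198) [556.9  48.   62.3]
(295, 189) [581.2 -56.6  61.5]
(328, 197) [ 556.4 -136.8   85.8]
(168, 248) [430.4 263.8  45.5]
(145, 187) [578.5 320.3  86.6]
235 [624.5870833   92.07297584 220.37957876]
[-2.52650386e-01  9.67557223e-01 -8.95303504e-04] 290.18793983292244 1.8262149652408701 [662.07225815 -51.48133348 220.51241294] [588.75616305 229.29210387 220.25260667]
49 [486.99522007 128.52266745  53.08070015] [473.10792847 105.65904383  48.09824355] [504.26359834 151.58857955  58.52843922]
92 [554.28822151  -4.8990502   53.46323392] [537.80006832 -26.41295143  47.68187811] [569.77266853  17.32693979  58.53638832]
```

View pics/t2.png

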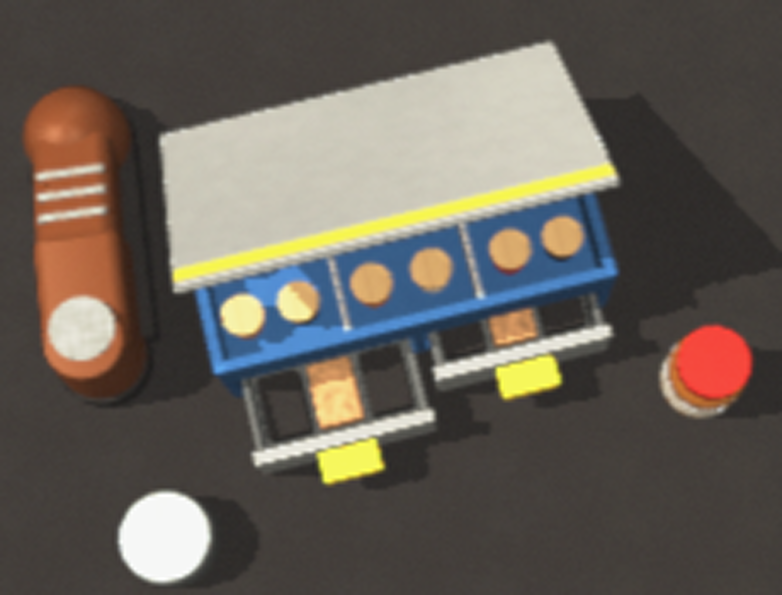

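```bash
cat >> h.py <<'E'
O=np.array([678,102,0.]);YAW=0.24
def W(x,y,z):return O+R.from_euler('z',YAW).apply([x,y,z])
def ori(tilt):return R.from_euler('z',YAW)*R.from_euler('y',-tilt)*R.from_rotvec([np.pi,0,0])
def rel(*wps,tilt=0.3):
    o=ctrl.get_obs();A=R.from_rotvec(o['orientation']);p=o['ee_pos']
    L=R.from_euler('z',-YAW).apply(p-O)
    print('t',o['t'],'local',L.round(1),'F',o['ft_force'].round(1),'z',A.apply([0,0,1]).round(3))
    for w in wps:
        s=A.inv().apply(W(*w)-p)/200; r=(A.inv()*ori(tilt)).as_rotvec()/1.5
        print(w,np.r_[r,s].round(3).tolist())
E
python3 -c "
from h import *
rel((-260,72,220),(-260,72,40))"
```

```text
t 0.1 local [-574.8 -553.   222. ] F [0.2 0.2 0.1] z [-0.001  0.001 -1.   ]
(-260, 72, 220) [-0.018, 0.2, 0.115, 2.091, -2.806, 0.014]
(-260, 72, 40) [-0.018, 0.2, 0.115, 2.091, -2.805, 0.914]
```

Request:
servo_tool(
  rows=[
    [0,0,0,0.35,-0.47,0,0],
    [0,0,0,0.7,-0.93,0,0],
    [0,0,0,0.7,-0.93,0,0],
    [0,0,0,0.7,-0.93,0,0],
    [0,0,0,0.7,-0.93,0,0],
  ],
)

```text
t: 0.72
ee_pos: [304.7, -342.9, 222.5]
orientation: [-3.072, -0.65, 0.001]
ft_force: [0.1, -0.6, 0.8]
width: 41.5
grasp_force: 0.0
```

Request:
servo_tool(
  rows=[
    [0,0,0,0.35,-0.47,0,0],
    [0,0,0,0.7,-0.93,0,0],
    [0,0,0,0.7,-0.93,0,0],
    [0,0,0,0.7,-0.93,0,0],
    [0,0,0,0.7,-0.93,0,0],
  ],
)

```text
t: 1.35
ee_pos: [358.9, -117.6, 222.8]
orientation: [3.073, 0.652, 0.001]
ft_force: [-0.8, -0.4, 0.3]
width: 0.8
grasp_force: 0.0
```

Request:
servo_tool(
  rows=[
    [0,0,0.05,0.35,-0.47,0,0],
    [0,0.1,0.115,0.7,-0.93,0,0],
    [0,0.2,0.115,0.7,-0.93,0,0],
    [0,0.2,0.115,0.7,-0.93,0,0],
    [0,0.2,0.115,0.7,-0.93,0,0],
    [0,0.2,0.115,0.7,-0.93,0,0],
  ],
)

```text
t: 2.1
ee_pos: [411.9, 106.6, 222.5]
orientation: [-3.026, -0.365, -0.449]
ft_force: [0.5, -0.3, -0.3]
width: 0.7
grasp_force: 0.0
```

```bash
python3 -c "
from h import *
rel((-260,72,40),(-210,72,40),(-160,72,40),(-115,72,40))"
```

```text
t 2.1 local [-257.4   67.7  222.5] F [ 0.5 -0.3 -0.3] z [ 0.279  0.094 -0.956]
(-260, 72, 40) [-0.017, 0.001, -0.003, -0.28, 0.001, 0.869]
(-210, 72, 40) [-0.017, 0.001, -0.003, -0.042, 0.002, 0.942]
(-160, 72, 40) [-0.017, 0.001, -0.003, 0.197, 0.003, 1.016]
(-115, 72, 40) [-0.017, 0.001, -0.003, 0.413, 0.004, 1.082]
```

Request:
servo_tool(
  rows=[
    [-0.017,0,0,-0.09,0,0.29,0],
    [-0.017,0,0,-0.19,0,0.58,0],
    [-0.017,0,0,-0.28,0,0.87,0],
    [-0.017,0,0,-0.28,0,0.87,0],
    [-0.017,0,0,-0.28,0,0.87,0],
  ],
)

```text
t: 2.72
ee_pos: [414.5, 112.0, 52.7]
orientation: [-3.055, -0.359, -0.439]
ft_force: [1.1, -0.2, 0.7]
width: -0.1
grasp_force: 0.0
```

```bash
python3 - <<'E'
from h import *
rel((-200,72,40),(-160,72,40),(-130,72,40))
snap('wrist','w1')
E
```

```text
t 2.725 local [-253.6   72.4   52.7] F [ 1.1 -0.2  0.7] z [ 0.274  0.066 -0.959]
(-200, 72, 40) [0.001, 0.01, -0.004, 0.239, 0.0, 0.137]
(-160, 72, 40) [0.001, 0.01, -0.004, 0.431, -0.001, 0.193]
(-130, 72, 40) [0.001, 0.01, -0.004, 0.575, -0.002, 0.235]
```

View pics/w1.png

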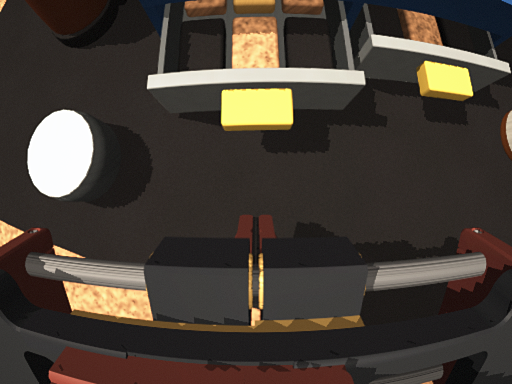

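The wrist view shows the left pull at (257,110), directly ahead of the shut fingers (column 256). The tin, at (66,155), is well to the side.

Request:
servo_tool(
  rows=[
    [0,0,0,0.12,0,0.07,0],
    [0,0,0,0.22,0,0.12,0],
    [0,0,0,0.26,0,0.13,0],
    [0,0,0,0.3,0,0.14,0],
    [0,0,0,0.3,0,0.14,0],
  ],
)

```text
t: 3.4
ee_pos: [477.2, 128.3, 42.4]
orientation: [-3.055, -0.362, -0.437]
ft_force: [0.2, -0.3, -0.9]
width: 0.7
grasp_force: 0.0
```

```bash
python3 - <<'E'
from h import *
rel((-160,72,40),(-130,72,40),(-120,72,40))
E
```

```text
t 3.4 local [-188.8   73.3   42.4] F [ 0.2 -0.3 -0.9] z [ 0.272  0.067 -0.96 ]
(-160, 72, 40) [0.0, 0.01, -0.003, 0.135, 0.006, 0.052]
(-130, 72, 40) [0.0, 0.01, -0.003, 0.279, 0.005, 0.094]
(-120, 72, 40) [0.0, 0.01, -0.003, 0.327, 0.005, 0.108]
```

Request:
servo_tool(
  rows=[
    [0,0,0,0.05,0,0.02,0],
    [0,0,0,0.1,0,0.04,0],
    [0,0,0,0.14,0,0.05,0],
    [0,0,0,0.19,0,0.065,0],
    [0,0,0,0.23,0,0.08,0],
    [0,0,0,0.23,0,0.08,0],
  ],
)

```text
t: 4.15
ee_pos: [524.9, 139.8, 38.7]
orientation: [-3.055, -0.362, -0.435]
ft_force: [0.2, 1.0, 0.1]
width: 0.6
grasp_force: 0.0
```

```bash
python3 - <<'E'
from h import *
rel((-130,72,40),(-120,72,40),(-110,72,40))
snap('wrist','w2')
E
```

```text
t 4.15 local [-139.8   73.1   38.7] F [0.2 1.  0.1] z [ 0.271  0.066 -0.96 ]
(-130, 72, 40) [0.0, 0.011, -0.003, 0.049, 0.005, 0.007]
(-120, 72, 40) [0.0, 0.011, -0.003, 0.097, 0.005, 0.021]
(-110, 72, 40) [0.0, 0.011, -0.003, 0.145, 0.005, 0.035]
```

View pics/w2.png

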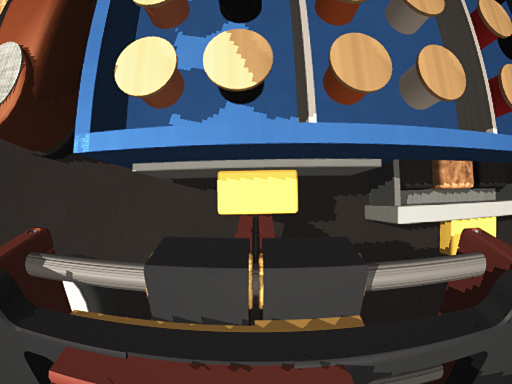

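The left drawer is moving in: its front is just short of the rim at row 165, and the fingers are on the pull at (257,192). I'll push on in small steps and watch the force.

Request:
servo_tool(
  rows=[
    [0,0,0,0.025,0,0.006,0],
    [0,0,0,0.05,0,0.01,0],
    [0,0,0,0.065,0,0.015,0],
    [0,0,0,0.075,0,0.018,0],
    [0,0,0,0.075,0,0.018,0],
  ],
)

```text
t: 4.82
ee_pos: [530.5, 141.2, 37.2]
orientation: [-3.061, -0.363, -0.409]
ft_force: [-24.0, -5.9, 17.6]
width: 0.4
grasp_force: 12.2
```

Request:
servo_tool(
  rows=[
    [0,0,0,0.015,0,0.003,0],
    [0,0,0,0.03,0,0.006,0],
    [0,0,0,0.03,0,0.006,0],
  ],
)

```text
t: 5.2
ee_pos: [530.7, 141.3, 35.9]
orientation: [-3.064, -0.364, -0.392]
ft_force: [-38.1, -9.2, 26.3]
width: 0.7
grasp_force: 19.3
```

```bash
python3 - <<'E'
from h import *
rel((-120,72,40),(-110,72,40))
E
```

```text
t 5.2 local [-133.7   73.2   35.9] F [-38.1  -9.2  26.3] z [ 0.245  0.06  -0.968]
(-120, 72, 40) [-0.0, 0.03, -0.002, 0.072, 0.006, -0.003]
(-110, 72, 40) [-0.0, 0.03, -0.002, 0.12, 0.005, 0.01]
```

Request:
servo_tool(
  rows=[
    [0,0,0,-0.1,0,-0.03,0],
    [0,0,0,-0.25,0,-0.07,0],
    [0,0,0,-0.45,0,-0.15,0],
    [0,0,0,-0.45,0.2,-0.15,0],
    [0,0,0,-0.45,0.45,-0.15,0],
    [0,0,0,-0.45,0.7,-0.15,0],
    [0,0,0,-0.45,0.7,-0.15,0],
    [0,0,0,-0.45,0.7,-0.15,0],
  ],
)

```text
t: 6.2
ee_pos: [485.1, -13.9, 43.5]
orientation: [-3.056, -0.36, -0.433]
ft_force: [-0.7, -0.1, 0.2]
width: 0.3
grasp_force: 0.0
```

```bash
python3 - <<'E'
from h import *
rel((-180,-70,40),(-140,-70,40),(-130,-70,40))
snap('wrist','w3')
E
```

```text
t 6.2 local [-214.9  -66.7   43.5] F [-0.7 -0.1  0.2] z [ 0.27   0.066 -0.961]
(-180, -70, 40) [0.0, 0.012, -0.004, 0.163, 0.016, 0.065]
(-140, -70, 40) [0.0, 0.012, -0.004, 0.355, 0.015, 0.121]
(-130, -70, 40) [0.0, 0.012, -0.004, 0.403, 0.014, 0.135]
```

View pics/w3.png

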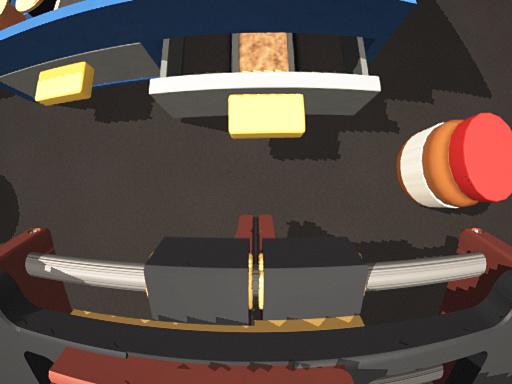

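The left drawer is home. The right pull is at (267,116), ahead of the fingers, and the jar at (460,160) is clear.

Request:
servo_tool(
  rows=[
    [0,0,0,0.08,0.005,0.03,0],
    [0,0,0,0.14,0.01,0.05,0],
    [0,0,0,0.19,0.01,0.065,0],
    [0,0,0,0.24,0.01,0.08,0],
    [0,0,0,0.29,0.01,0.09,0],
    [0,0,0,0.33,0.01,0.1,0],
    [0,0,0,0.36,0.01,0.11,0],
    [0,0,0,0.36,0.01,0.11,0],
  ],
)

```text
t: 7.25
ee_pos: [559.7, 1.9, 42.5]
orientation: [-3.056, -0.362, -0.435]
ft_force: [-1.0, 0.6, 0.4]
width: 0.4
grasp_force: 0.0
```

Request:
servo_tool(
  rows=[
    [0,0,0,0.025,0,0.006,0],
    [0,0,0,0.05,0,0.01,0],
    [0,0,0,0.065,0,0.015,0],
    [0,0,0,0.075,0,0.018,0],
    [0,0,0,0.075,0,0.018,0],
  ],
)

```text
t: 7.88
ee_pos: [566.3, 4.9, 41.3]
orientation: [-3.056, -0.362, -0.412]
ft_force: [-26.1, -13.1, 21.9]
width: 0.2
grasp_force: 14.6
```

```bash
python3 - <<'E'
from h import *
rel((-130,-70,40))
E
```

```text
t 7.875 local [-131.6  -67.7   41.3] F [-26.1 -13.1  21.9] z [ 0.257  0.067 -0.964]
(-130, -70, 40) [-0.003, 0.021, -0.003, 0.006, 0.011, 0.009]
```

Request:
servo_tool(
  rows=[
    [0,0,0,-0.1,0,-0.03,0],
    [0,0,0,-0.25,0,-0.07,0],
    [0,0,0,-0.45,0,-0.13,0],
    [0,0,0,-0.4,0,-0.4,0],
    [0,0,0,-0.35,0,-0.65,0],
    [0,0,0,-0.3,0,-0.9,0],
    [0,0,0,-0.3,0,-0.9,0],
    [0,0,0,-0.3,0,-0.9,0],
  ],
)

```text
t: 8.88
ee_pos: [469.2, -19.8, 199.1]
orientation: [-3.056, -0.362, -0.434]
ft_force: [-0.5, 1.0, -0.2]
width: 0.3
grasp_force: 0.0
```

```bash
python3 - <<'E'
from h import *
rel((-160,0,290),(-60,0,290),tilt=0)
snap('top','t3')
p=cv2.imread('pics/t3.png')
cv2.imwrite('pics/t3c.png',cv2.resize(p[90:265,120:350],None,fx=3.4,fy=3.4,interpolation=cv2.INTER_CUBIC))
E
```

```text
t 8.875 local [-231.8  -68.7  199.1] F [-0.5  1.  -0.2] z [ 0.27   0.066 -0.96 ]
(-160, 0, 290) [-0.0, -0.188, -0.003, 0.47, -0.345, -0.337]
(-60, 0, 290) [-0.0, -0.188, -0.003, 0.95, -0.347, -0.197]
```

View pics/t3c.png

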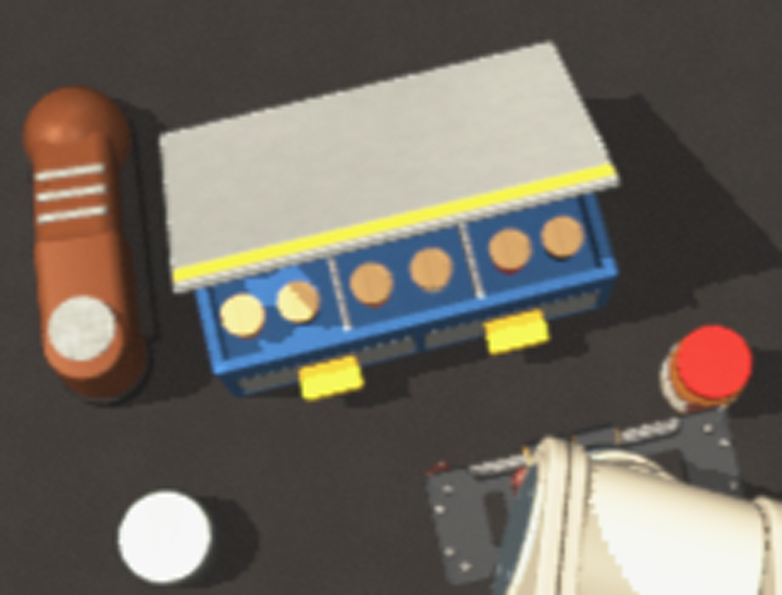

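Both drawers are home with only the yellow pulls showing, at (331,378) and (516,332). The jar, tin and shoe haven't moved. Next is the lid.

Request:
servo_tool(
  rows=[
    [0,0,0,0.1,-0.1,-0.25,0],
    [0,-0.08,0,0.25,-0.25,-0.38,0],
    [0,-0.188,0,0.47,-0.345,-0.337,0],
    [0,-0.188,0,0.7,-0.345,-0.27,0],
    [0,-0.188,0,0.95,-0.345,-0.2,0],
    [0,-0.188,0,1.0,-0.345,-0.16,0],
    [0,-0.188,0,1.0,-0.345,-0.16,0],
  ],
)

```text
t: 9.8
ee_pos: [630.2, 90.0, 282.5]
orientation: [-3.119, -0.371, 0.009]
ft_force: [0.2, -0.1, -0.3]
width: 0.7
grasp_force: 0.0
```

```bash
python3 - <<'E'
from h import *
f=lambda a,r=168:(90-r*np.cos(a)+8*np.sin(a),0,105+r*np.sin(a)+8*np.cos(a))
rel((-43,0,225),*[tuple(np.round(f(a),1)) for a in (.63,.55,.45,.35,.25,.15,.08,0)],tilt=0)
E
```

```text
t 9.8 local [-49.3  -0.3 282.5] F [ 0.2 -0.1 -0.3] z [-0.006  0.    -1.   ]
(-43, 0, 225) [-0.001, 0.004, -0.002, 0.033, -0.001, 0.287]
(np.float64(-41.0), np.float64(0.0), np.float64(210.4)) [-0.001, 0.004, -0.002, 0.044, -0.001, 0.36]
(np.float64(-49.0), np.float64(0.0), np.float64(199.6)) [-0.001, 0.004, -0.002, 0.004, -0.001, 0.415]
(np.float64(-57.8), np.float64(0.0), np.float64(185.3)) [-0.001, 0.004, -0.002, -0.04, -0.0, 0.486]
(np.float64(-65.1), np.float64(0.0), np.float64(170.1)) [-0.001, 0.004, -0.002, -0.076, -0.0, 0.562]
(np.float64(-70.8), np.float64(0.0), np.float64(154.3)) [-0.001, 0.004, -0.002, -0.104, 0.0, 0.642]
(np.float64(-74.9), np.float64(0.0), np.float64(138.0)) [-0.001, 0.004, -0.002, -0.124, 0.0, 0.723]
(np.float64(-76.8), np.float64(0.0), np.float64(126.4)) [-0.001, 0.004, -0.002, -0.133, 0.001, 0.781]
(np.float64(-78.0), np.float64(0.0), np.float64(113.0)) [-0.001, 0.004, -0.002, -0.139, 0.001, 0.848]
```

Request:
servo_tool(
  rows=[
    [0,0,0,0.03,0,0.2,0],
    [0,0,0,0.04,0,0.3,0],
    [0,0,0,0.044,0,0.35,0],
    [0,0,0,0.025,0,0.385,0],
    [0,0,0,0.004,0,0.415,0],
    [0,0,0,-0.018,0,0.45,0],
    [0,0,0,-0.04,0,0.486,0],
    [0,0,0,-0.04,0,0.486,0],
  ],
)

```text
t: 10.8
ee_pos: [622.6, 88.2, 187.7]
orientation: [-3.119, -0.37, 0.003]
ft_force: [-1.6, 1.6, -0.6]
width: 0.5
grasp_force: 0.0
```

```bash
python3 - <<'E'
from h import *
f=lambda a,r=168:(90-r*np.cos(a)+8*np.sin(a),0,105+r*np.sin(a)+8*np.cos(a))
rel(*[tuple(np.round(f(a),1).tolist()) for a in (.35,.25,.15,.08,0)],tilt=0)
E
```

```text
t 10.8 local [-57.1  -0.2 187.7] F [-1.6  1.6 -0.6] z [-0.002  0.001 -1.   ]
(-65.1, 0.0, 170.1) [-0.001, 0.001, -0.003, -0.04, -0.001, 0.088]
(-70.8, 0.0, 154.3) [-0.001, 0.001, -0.003, -0.068, -0.001, 0.167]
(-74.9, 0.0, 138.0) [-0.001, 0.001, -0.003, -0.088, -0.0, 0.249]
(-76.8, 0.0, 126.4) [-0.001, 0.001, -0.003, -0.098, -0.0, 0.307]
(-78.0, 0.0, 113.0) [-0.001, 0.001, -0.003, -0.104, -0.0, 0.374]
```

```bash
python3 - <<'E'
from h import *
p,d=snap('wrist','w4')
E
```

```text
(no output)
```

View pics/w4.png

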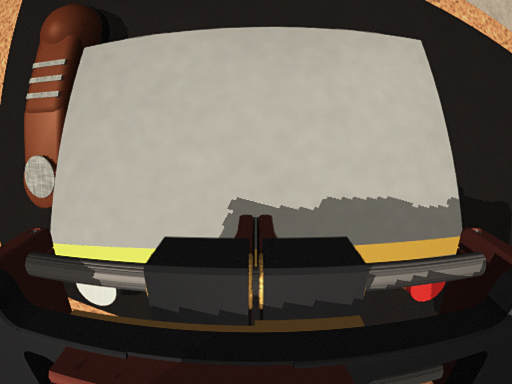

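The fingertips at (256,217) are on the lid just inside the yellow stripe (row about 250), and the lid is going down. I'll continue along the arc.

Request:
servo_tool(
  rows=[
    [0,0,0,-0.02,0,0.05,0],
    [0,0,0,-0.04,0,0.1,0],
    [0,0,0,-0.055,0,0.15,0],
    [0,0,0,-0.07,0,0.2,0],
    [0,0,0,-0.085,0,0.25,0],
    [0,0,0,-0.095,0,0.295,0],
    [0,0,0,-0.1,0,0.33,0],
    [0,0,0,-0.104,0,0.36,0],
    [0,0,0,-0.104,0,0.36,0],
  ],
)

```text
t: 11.98
ee_pos: [602.4, 83.5, 115.8]
orientation: [-3.119, -0.37, 0.004]
ft_force: [-0.1, -1.0, 0.4]
width: 0.6
grasp_force: 0.0
```

Request:
servo_tool(
  rows=[
    [0,0,0,0,0,0.015,0],
    [0,0,0,0,0,0.03,0],
    [0,0,0,0,0,0.04,0],
    [0,0,0,0,0,0.04,0],
  ],
)

```text
t: 12.48
ee_pos: [602.9, 83.5, 112.9]
orientation: [-3.119, -0.37, 0.001]
ft_force: [-14.7, -2.3, 38.1]
width: 0.7
grasp_force: 19.4
```

Contact is firm at z = 113 with 38 N, so the lid is flat. Retreating straight up, then checking.

Request:
servo_tool(
  rows=[
    [0,0,0,0,0,-0.1,0],
    [0,0,0,0,0,-0.3,0],
    [0,0,0,0,0,-0.6,0],
    [0,0,0,-0.3,0,-0.8,0],
    [0,0,0,-0.6,0,-0.8,0],
    [0,0,0,-0.9,0,-0.8,0],
    [0,0,0,-0.9,0,-0.8,0],
    [0,0,0,-0.9,0,-0.8,0],
  ],
)

```text
t: 13.48
ee_pos: [429.2, 41.3, 269.3]
orientation: [-3.119, -0.37, -0.003]
ft_force: [0.4, 0.4, 1.4]
width: 0.3
grasp_force: 0.0
```

```bash
python3 - <<'E'
from h import *
rel()
p,d=snap('top','t4');p=cv2.imread('pics/t4.png')
cv2.imwrite('pics/t4c.png',cv2.resize(p[90:265,120:350],None,fx=3.4,fy=3.4,interpolation=cv2.INTER_CUBIC))
for x,y in((-85,100),(-85,-100),(-80,0),(70,0),(70,100)):
    c=ctrl.camera_info('top');q=c['intrinsics']@(c['R']@W(x,y,113)+c['t']);q=(q[:2]/q[2]).round().astype(int)
    print((x,y),q,pt('top',d,*q).round(1))
E
```

```text
t 13.475 local [-2.561e+02  2.000e-01  2.693e+02] F [0.4 0.4 1.4] z [ 0.002  0.001 -1.   ]
(-85, 100) [200 188] [571.1 179.3 114.9]
(-85, -100) [280 170] [617.5 -15.7 115.6]
(-80, 0) [240 177] [599.5  82.3 113.9]
(70, 0) [226 120] [746.1 119.6 115. ]
(70, 100) [187 129] [722.3 217.  113. ]
```

View pics/t4c.png

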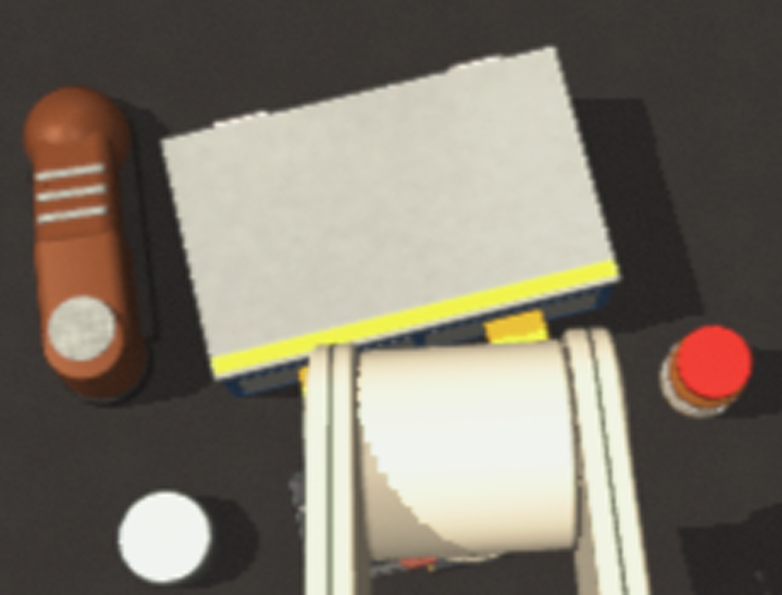

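The lid lies flat, reading 113–116 mm across the plate. The drawers are home, nothing else moved, and the arm is clear.

```bash
python3 -c "
from workcell import ctrl
print(ctrl.close_job())"
```

```text
the job is handed in; nothing more can be done
None
```

Both drawers were pushed fully home first, then the lid was pushed down flat; the jar, tin and shoe stayed where they were, and the job was handed in at about 13.5 s.

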